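# Re-set the guide arm of a punching jig

## Robot

A 7-joint arm with a two-finger parallel gripper is mounted at the origin on the work surface; the furniture and walls round the work are solid. World frame = base frame: x ahead of the robot, y to its left, z up, the work surface at z = 0. Lengths are in m, angles in rad, forces in N, time in s.
With the tool pointing down it reaches from about 0.4 to 0.85 m from the base axis. Payload 10.4 kg.
Tool frame: the origin (TCP) lies midway between the tips of the shut fingers; the grasp point (between the pads) lies 19 mm behind it; z points along the fingers, y is the line along which they close (so a half turn about z gives the same grasp; the last joint's range is limited). The gripper opens to 87 mm and grips with 3 to 60 N. Pads are 19 mm wide; open, the fingers measure 117 mm over their backs; the gripper's body (75 mm by 190 mm) begins 51 mm behind the grasp point.
Start: joints at [-1.201, 0.332, -0.065, 1.46, 0.022, 1.35, -0.088], TCP at [0.239, 0.577, 0.223] pointing down, gripper open.
Joint ranges: [-2.6, 2.6], [-0.5, 2.12], [-1.47, 1.34], [0.16, 2.42], [-1.27, 4.41], [0.06, 2.06], [-2.6, 2.6]. Speed limits (rad/s): [2.22, 2.22, 2.79, 2.79, 3.14, 3.14, 3.14].

## Interface

Orientations are given as a unit quaternion [x, y, z, w].
In Python, from bench import r gives the robot as it stands.
- The arm moves only by the tool carry_out, never from a script. Its argument "steps" is a list that holds one entry, the list of rows, each a list of 6 numbers: the shift along the tool's x, y, z in cm, then the turn, a rotation vector about the tool's x, y, z in rad. In form: [[[dx, dy, dz, wx, wy, wz], ...]]. A call has 1 to 20 rows; each row is the pose to reach, as a shift and turn from the pose commanded when the call began, along the tool's axes at that moment; what a row does not reach only later rows make up. A row lasts 1/12 s, in which the tool goes at most 41.7 mm and 7.16 degrees, less where a joint would pass 70% of its speed; a pose out of reach is approached as far as the arm can. A call with a gripper value outside its range is refused whole. "hand" is the closure, from -1 (fully open) to 1 (shut), set as the call begins (left out, the last holds). The fingers move at their own pace and stop on an object; "squeeze" is the grip in N (left out, the last holds). Time passes only in rows, so rows that repeat a pose let the fingers close. It gives the time, the measured TCP pose, the force, the opening and the grip force at its end, in the units of the state.
- r.read_state(): the state, without advancing time (a new reading comes with each control period).
- r.camera(name): name is "scene" or "top" or "wrist"; returns the picture (400x640x3 uint8, red, green, blue); there is no depth.
- r.camera_params(name): a dict with "fx", "fy", "cx", "cy" (pixels), "D" ([k1, k2, p1, p2, k3] as OpenCV has them; the pictures are not rectified), "view" (4x4, takes a point from world to camera coordinates). Camera axes: x right, y up, looking along -z (the intrinsics and any distortion apply to the point x, -y, -z); pixel columns grow to the right and rows downward; lengths in m; the calibration is good to about 2 mm. A picture is of the moment at which its call begins: read the wrist's pose just before it. camera_params takes no time and is no camera call; for the wrist camera it gives the pose at the moment of the call.
- r.close_job(): hands the job in; it is judged then, once.
The state is a dict: "time": time; "joint_positions": joint angles; "joint_vel": joint speeds; "joint_torque": joint torques, N m; "ee_pos": TCP position; "eef_rot": TCP orientation; "ft_force": force on the tool from outside, world axes, zero at the start; "torque": the same for the moment, N m; "width": finger opening in m; "grip_force": force on a finger pad.
Only numpy, scipy, OpenCV 4.12 (cv2) and the standard library are available. Lean on these libraries where they do the work, as an engineer would, in place of code of your own. Each camera call takes 0.05 s, during which the arm holds its last target. There are 200 camera calls.

## Task

The yellow guide arm of the punching jig is held down by the black knob on the leaning screw. Back the screw off just enough to free the arm (its copper foot must not rise more than about 5 mm clear of the hub), swing the arm round by its black post until it points straight at the red cursor, then retighten the knob to about 0.58 N m: firmly, but not so hard that the hub is overloaded. Leave the cursor and the things lying about where they are, and let go.

Things in the scene. Friction and masses are not known exactly. Their poses are not given: they have to be found in the camera images.
- jig: the jig, bolted down: grey base 200 x 90 mm, grey quadrant (radius 93 to 178 mm, top 23 mm above the table), green column 82 mm to its +x. Origin on the table under the arm's pivot; z up; -x is the quadrant's middle and points roughly at the robot. A hood 56 mm wide, from x = -4 to +95 mm, 208 to 214 mm above the table, bars a gripper from coming straight down on the knob
- knob_grip (a point): centre of the round black knob (53 mm diameter, 28 mm high along its axis; grip it anywhere round its rim), 156 mm above the table, 28 mm to the jig's -x of the pivot. Its z is the screw's axis, outward from the knob's top, leaning 35 degrees from vertical toward the jig's -x: grip along it. Free beside it and for 15 mm below it, but for a 22 mm collar
- knob: the same knob, as the screw's control; origin and axes as knob_grip. Clockwise, looking down on it, tightens; it does not rise or sink as it turns, and stays where it is left. Free, it takes 0.33 N m to turn; with load F at the foot, 0.33 N m + 0.003 m x F to tighten (0.33 - 0.003 F to loosen). At the start it is tight by an unknown amount: 15 to 80 N at the foot
- foot_face (a point): centre of the underside of the 22 mm square copper foot that presses straight down on the arm's hub, 18 mm to the jig's +x of the pivot. The screw moves its carrier 3 mm per rad up (loosen) or down (tighten); a spring in it gives about 60 N more load per rad of knob once it touches the hub
- fence: the yellow guide arm, 0.4-0.65 kg, loose on a 20 mm spigot of the jig (12 mm high): steel hub of 80 mm diameter and 26 mm thick, arm 26 mm wide that reaches 155 mm from the pivot. Origin at the centre of the hub's underside (24 mm above the table), z up, its own -x runs along the arm to its tip. The hub's top is 26 mm above the origin. It swings freely when the foot is off; clamped, it resists
- fence_post (a point): the upright round black post on the arm, 25 mm diameter, 130 mm from the pivot; it stands from 46 to 104 mm above the table (arm top below it); this point is on its axis, 86 mm above the table
- cursor: the red cursor with a brass screw on the quadrant's rim, set somewhere along it; origin at the pivot (on the table under it), its own -x runs from the pivot through the cursor's pointer. The arm is right when its -x and the cursor's -x agree. It moves only if pushed hard
- cursor_tip (a point): inner tip of the red pointer, 162 mm from the pivot, 33 mm above the table
- dye_bottle: white plastic bottle with a blue band, 44 mm diameter, 95 mm high, origin under its middle; not to be moved
- wax_tin: round tin with a yellow-brown lid, 68 mm diameter, 34 mm high; not to be moved
- spool_red: spool of red thread, 40 mm diameter, 60 mm high, origin under its middle; not to be moved
- beeswax: block of yellow wax 37 x 53 x 20 mm; not to be moved

How it is judged:
On the way, in this order (a step that is already met when the one before it is completed fails the run):
1. the foot is backed off the hub, with the arm still where it was (contact force between foot and fence below 1 N and distance of fence_post from where it was at the start of the episode below 0.015 m), for 0.2 s.
2. the arm points at the cursor while the foot is still slack (angle between the x axis of fence and the x axis of cursor, either way round below 0.06 rad and contact force between foot and fence below 5 N), for 0.2 s.
3. the foot bears on the hub with at least 55 N, the arm still in line (angle between the x axis of fence and the x axis of cursor, either way round below 0.07 rad and contact force between foot and fence above 55 N), for 0.3 s.
At the end, for the whole second after the job is handed in: The arm lies flat on its seat (pivot within 4 mm, tilt under 0.03 rad), at rest, in line with the cursor to within 0.07 rad, and the foot presses on the hub with 55 to 108 N (about 0.5 to 0.65 N m at the knob) (all of step 3 and contact force between foot and fence below 108 N and horizontal distance between fence and jig below 0.004 m and angle between fence's own z axis and vertical below 0.03 rad and linear speed of fence below 0.01 m/s); the robot touches nothing.
It fails at once if the foot rises more than 6 mm clear of the hub (z of foot_face in the frame of fence above 0.032 m).
It fails at once if the hub is overloaded: more than 125 N at the foot (contact force between foot and fence above 125 N).
It fails at once if the cursor is shifted by more than 5 mm (distance of cursor_tip from where it was at the start of the episode above 0.005 m).
It fails at once if a bystander is moved by more than 2 cm (distance of any of dye_bottle, wax_tin, spool_red, beeswax from where it was at the start of the episode above 0.02 m).
It also fails if it takes over 72 s, if anything falls off the work surface, if the arm or the gripper's body presses on something with over 40 N, if the wrist force passes 120 N, or if a joint passes its speed limit or range.

## Working session

There is one attempt and no reset: what is moved stays moved. The work goes in short steps, Python scripts to look and compute and a tool call to move; the robot and the scene stay as the last step left them, time stands still between calls to the robot, and variables do not carry over. Pictures are saved under pics/ and viewed, at most 10 in all, crops included, and the job is handed in when it is done.

Besides the shell and the picture viewer there is one more tool, called after "Emit:" as name([rows], argument=value, ...), one row to a line, values as JSON. carry_out: Moves the arm, as the interface text tells. Its arguments: {"type":"object","properties":{"steps":{"type":"array","items":{"type":"array","items":{"type":"array","items":{"type":"number"}}}},"hand":{"type":"number"},"squeeze":{"type":"number"}},"required":["steps"]}

```bash
ls; mkdir -p pics
python3 - <<'E'
from bench import r
import cv2
s=r.read_state();print(s)
for n in("scene","top"):
    cv2.imwrite(f"pics/{n}0.png",cv2.cvtColor(r.camera(n),cv2.COLOR_RGB2BGR));print(n,r.camera_params(n))
E
```

```text
pics
{'time': 0.0, 'joint_positions': array([-1.20056836,  0.33288585, -0.06469633,  1.46095025,  0.02159458,
        1.34991501, -0.0884679 ]), 'joint_vel': array([-0.00043068,  0.00103459, -0.00015792,  0.00146512, -0.00021587,
        0.0007312 ,  0.00023298]), 'joint_torque': array([ 4.55704894e-04, -6.23269701e+01,  2.45800603e-02, -3.89893091e+01,
       -6.14716206e-02,  4.00212896e-02,  1.17663681e-04]), 'ee_pos': array([0.23910567, 0.57702307, 0.22174095]), 'eef_rot': array([ 1.95129633e-01,  9.80777187e-01, -7.23121099e-04, -1.10960112e-04]), 'ft_force': array([ 0.19787464, -0.77413444, -0.7758715 ]), 'torque': array([ 0.01675503,  0.04598244, -0.02296876]), 'grip_force': 0.0, 'width': 0.08734462189456384}
scene {'fx': 393.60680087751985, 'fy': 393.60680087751985, 'cx': 320.0240576136215, 'cy': 201.83585781656083, 'D': array([-0.0319184,  0.       ,  0.       ,  0.       ,  0.       ]), 'view': array([[ 0.8646723 , -0.50227446, -0.00788556, -0.43540574],
       [ 0.3439102 ,  0.5804581 ,  0.73810174, -0.28284121],
       [-0.36615242, -0.64092805,  0.67464335, -1.05397077],
       [ 0.        ,  0.        ,  0.        ,  1.        ]])}
top {'fx': 421.5382403364613, 'fy': 421.5382403364613, 'cx': 326.87028601113826, 'cy': 199.10010250022603, 'D': array([0.03496812, 0.        , 0.        , 0.        , 0.        ]), 'view': array([[ 0.00678576, -0.99986727, -0.01481175,  0.03814797],
       [ 0.99852291,  0.00597665,  0.05400251, -0.51738208],
       [-0.05390681, -0.01515632,  0.99843094, -1.14793846],
       [ 0.        ,  0.        ,  0.        ,  1.        ]])}
```

View pics/scene0.png

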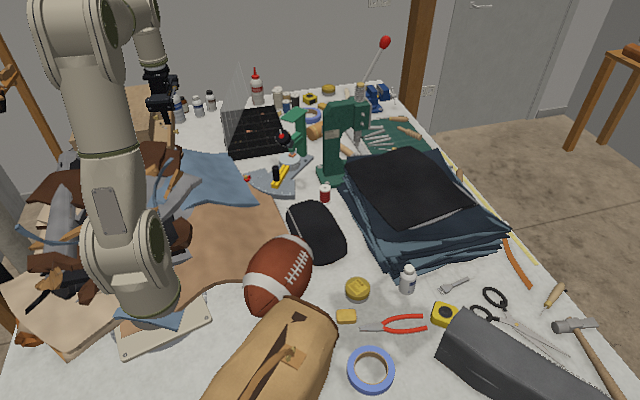

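View pics/top0.png

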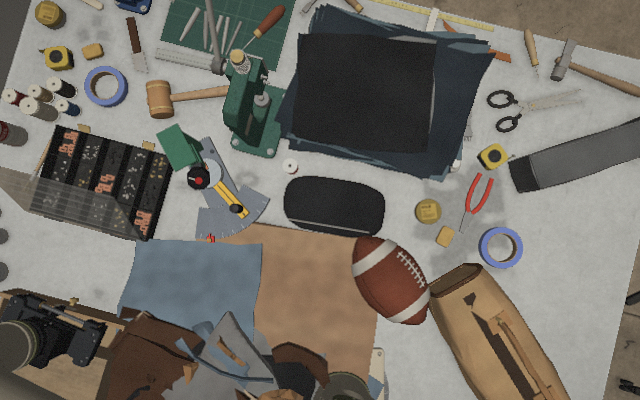

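The jig is at about (205,185) in top and (285,165) in scene. I'll enlarge both.

Run:
```python
import cv2
a=cv2.imread("pics/top0.png")[115:250,150:280];cv2.imwrite("pics/topc.png",cv2.resize(a,None,fx=4.4,fy=4.4,interpolation=cv2.INTER_CUBIC))
a=cv2.imread("pics/scene0.png")[95:205,235:345];cv2.imwrite("pics/scc.png",cv2.resize(a,None,fx=5,fy=5,interpolation=cv2.INTER_CUBIC))
```

```text
(no output)
```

View pics/topc.png

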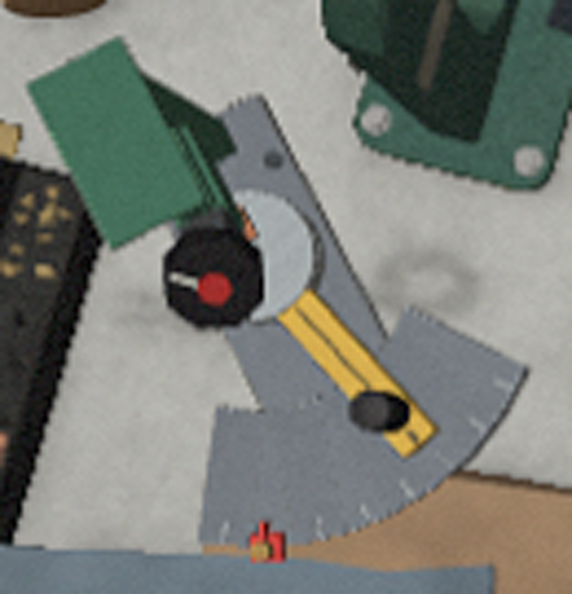

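View pics/scc.png

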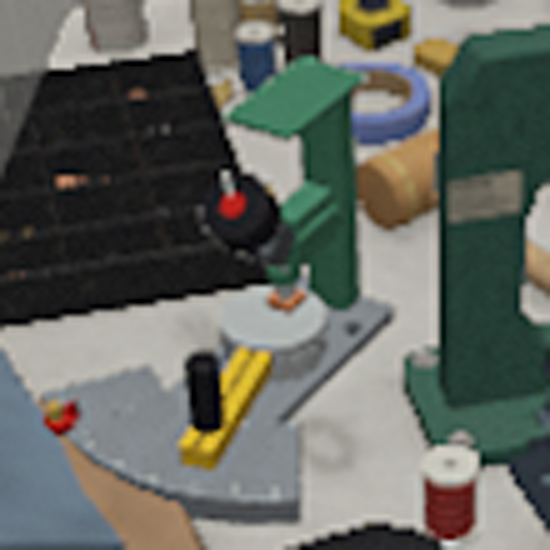

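Top crop (4.4×, offset 150,115): hood corners (120,37), (28,87), (112,247), (203,195). Quadrant corners (527,370), (200,543). Post top about (376,411), arm end corners (438,430)/(408,457), cursor tip (265,523), red cap of the knob (215,288). Now the fit.

```bash
cat > h.py <<'E'
import numpy as np, cv2
from scipy.optimize import least_squares
from scipy.spatial.transform import Rotation as R
def proj(P,c):
    P=np.atleast_2d(P);V=c["view"];q=P@V[:3,:3].T+V[:3,3];q=q*[1,-1,-1]
    K=np.array([[c["fx"],0,c["cx"]],[0,c["fy"],c["cy"]],[0,0,1]])
    return cv2.projectPoints(q,np.zeros(3),np.zeros(3),K,np.array(c["D"]))[0][:,0]
def pts(p):
    x,y,yaw,fa,ca,h1,h2=p
    ax=np.array([-np.sin(np.radians(35)),0,np.cos(np.radians(35))])
    pol=lambda r,a,z,w=0:[-r*np.cos(a)+w*np.sin(a),-r*np.sin(a)-w*np.cos(a),z]
    J=np.array([[.095,-.028,.214],[.095,.028,.214],[-.004,.028,.214],[-.004,-.028,.214],
      np.array([-.028,0,.156])+ax*.016, pol(.178,h1,.023),pol(.178,h2,.023),
      pol(.13,fa,.104),pol(.155,fa,.046,.013),pol(.155,fa,.046,-.013),pol(.162,ca,.033)])
    W=J@R.from_euler('z',yaw).as_matrix().T+[x,y,0]
    return W
E
cat > fit.py <<'E'
from h import *
from bench import r
T=np.array([[120,37],[28,87],[112,247],[203,195],[215,288],[527,370],[200,543],[376,411],[438,430],[408,457],[265,523]])/4.4+[150,115]
S=np.array([[360,73],[305,57],[232,118],[290,136],[232,205],[300,500],[37,397],[203,357],[215,467],[180,452],[72,408]])/5+[235,95]
ct,cs=r.camera_params("top"),r.camera_params("scene")
res=lambda p:np.r_[(proj(pts(p),ct)-T).ravel(),(proj(pts(p),cs)-S).ravel()]
best=min((least_squares(res,[.6,.3,y0,f0,0,.8,-.8],loss='soft_l1') for y0 in(.2,.6) for f0 in(-.5,0,.5)),key=lambda o:o.cost)
print(best.cost,best.x.round(4));e=res(best.x).reshape(2,-1,2);print(e.round(1))
print(pts(best.x).round(3))
E
python3 fit.py
```

```text
13.202961768937042 [ 0.5826  0.3624  0.5017  0.2537 -0.4625  0.6886 -0.7021]
[[[ 0.4 -0.2]
  [-0.4 -0.1]
  [ 0.4  1.2]
  [ 1.5  1.5]
  [ 0.8  0.7]
  [ 0.3 -0.3]
  [ 0.4 -0.3]
  [-0.2 -0.3]
  [ 0.5 -0.4]
  [ 0.2  0.1]
  [-0.  -0.2]]

 [[ 1.2 -0.5]
  [-0.8 -1.2]
  [-2.1 -1.2]
  [-0.3 -0.6]
  [-0.1 -0.9]
  [-0.6 -0.8]
  [ 0.7 -1.3]
  [-0.1  0. ]
  [-0.3 -3.6]
  [-0.3 -2. ]
  [ 0.9 -0.6]]]
[[0.679 0.383 0.214]
 [0.652 0.433 0.214]
 [0.566 0.385 0.214]
 [0.593 0.336 0.214]
 [0.55  0.344 0.169]
 [0.516 0.197 0.023]
 [0.408 0.398 0.023]
 [0.488 0.273 0.104]
 [0.479 0.247 0.046]
 [0.461 0.266 0.046]
 [0.421 0.356 0.033]]
```

Fit agrees (quadrant symmetric ±0.695 rad, residuals about 1 px): pivot ≈(0.583,0.362), jig yaw 0.50, arm +0.254, cursor −0.463 rad. Next: go in front of the knob.

```bash
cat >> h.py <<'E'
PIV=np.array([.5826,.3624]);YAW=.5017
def knobpose(back,psi,dy=0,dx=0,piv=None,yaw=None):
    "TCP pose, back m off the grasp along the axis, turned psi about tool z from y||jig -y/+y"
    yaw=YAW if yaw is None else yaw;piv=PIV if piv is None else piv
    Z=R.from_euler('z',yaw);a=np.array([-np.sin(np.radians(35)),0,np.cos(np.radians(35))])
    y=np.array([0,1,0.]);z=-a;x=np.cross(y,z)
    k=Z.apply(np.array([-.028,0,.156])+a*(back-.019)+np.array([0,dy,0])+dx*x)+[*piv,0]
    return k,Z*R.from_matrix(np.c_[x,y,z])*R.from_euler('z',psi)
def row(s,pos,rot):
    q=R.from_quat(s["eef_rot"]);return np.r_[q.inv().apply(pos-s["ee_pos"])*100,(q.inv()*rot).as_rotvec()].round(3)
E
python3 - <<'E'
from h import *
from bench import r
s=r.read_state();print(r.__class__,[m for m in dir(r) if m[0]!='_'])
for psi in(0,.5,-.5,np.pi):print(psi,row(s,*knobpose(.2,psi)).tolist())
E
```

```text
<class 'host.Robot'> ['PlanningError', 'camera', 'camera_params', 'close_job', 'read_state']
0 [-31.699, -16.977, -8.218, -0.274, -0.57, -0.865]
0.5 [-31.699, -16.977, -8.218, -0.396, -0.471, -0.382]
-0.5 [-31.699, -16.977, -8.218, -0.131, -0.65, -1.348]
3.141592653589793 [-31.699, -16.977, -8.218, -0.683, 0.328, 2.163]
```

Emit:
carry_out([
  [[-10, -5, -8, -0.13, -0.15, -0.13], [-31.7, -17, -8.2, -0.396, -0.471, -0.382], [-31.7, -17, -8.2, -0.396, -0.471, -0.382], [-31.7, -17, -8.2, -0.396, -0.471, -0.382], [-31.7, -17, -8.2, -0.396, -0.471, -0.382], [-31.7, -17, -8.2, -0.396, -0.471, -0.382], [-31.7, -17, -8.2, -0.396, -0.471, -0.382], [-31.7, -17, -8.2, -0.396, -0.471, -0.382], [-31.7, -17, -8.2, -0.396, -0.471, -0.382], [-31.7, -17, -8.2, -0.396, -0.471, -0.382], [-31.7, -17, -8.2, -0.396, -0.471, -0.382], [-31.7, -17, -8.2, -0.396, -0.471, -0.382], [-31.7, -17, -8.2, -0.396, -0.471, -0.382]],
], hand=-1, squeeze=40)

```text
time: 1.18
ee_pos: [0.4661, 0.3001, 0.304]
eef_rot: [-0.002, 0.954, 0.145, 0.263]
ft_force: [-0.4, 0.3, 0.2]
width: 0.087
grip_force: 0.0
```

Run:
```python
from h import *
from bench import r
s=r.read_state();print(s["time"],s["joint_positions"].round(3),s["ee_pos"])
print(row(s,*knobpose(.2,.5)))
c=r.camera_params("wrist");im=r.camera("wrist");np.save("wc.npy",c,allow_pickle=True)
cv2.imwrite("pics/w1.png",cv2.cvtColor(im,cv2.COLOR_RGB2BGR))
p=[*PIV,YAW,.2537,-.4625,.6886,-.7021];print(proj(pts(p),c).round(0).tolist())
```

```text
1.1833 [-1.052 -0.33   0.25   2.073  0.335  0.82   0.625] [0.46606142 0.30009279 0.30400979]
[-0.104 -0.105 -0.003  0.001 -0.001  0.001]
[[348.0, 278.0], [388.0, 259.0], [366.0, 221.0], [317.0, 245.0], [316.0, 185.0], [159.0, 93.0], [338.0, -15.0], [233.0, 103.0], [200.0, 68.0], [216.0, 50.0], [301.0, 2.0]]
```

View pics/w1.png

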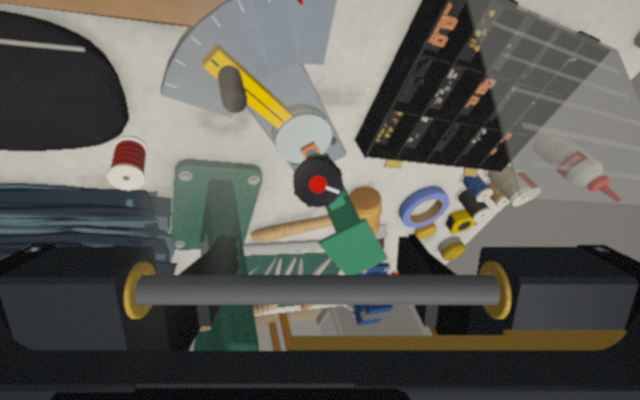

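The red cap is at (317,185), predicted (316,185); hood corners also match within 3 px. Going in and gripping.

Emit:
carry_out([
  [[-0.1, -0.1, 3, 0, 0, 0], [-0.1, -0.1, 6, 0, 0, 0], [-0.1, -0.1, 9, 0, 0, 0], [-0.1, -0.1, 12, 0, 0, 0], [-0.1, -0.1, 14, 0, 0, 0], [-0.1, -0.1, 16, 0, 0, 0], [-0.1, -0.1, 18, 0, 0, 0], [-0.1, -0.1, 19, 0, 0, 0], [-0.1, -0.1, 20, 0, 0, 0], [-0.1, -0.1, 20, 0, 0, 0], [-0.1, -0.1, 20, 0, 0, 0]],
])

```text
time: 2.15
ee_pos: [0.5677, 0.3539, 0.14]
eef_rot: [-0.002, 0.954, 0.144, 0.263]
ft_force: [-0.7, 0.0, 0.5]
width: 0.0869
grip_force: 0.0
```

Emit:
carry_out([
  [[0, 0, 0, 0, 0, 0], [0, 0, 0, 0, 0, 0], [0, 0, 0, 0, 0, 0], [0, 0, 0, 0, 0, 0], [0, 0, 0, 0, 0, 0], [0, 0, 0, 0, 0, 0]],
], hand=1, squeeze=40)

```text
time: 2.65
ee_pos: [0.5685, 0.3544, 0.1417]
eef_rot: [-0.001, 0.953, 0.146, 0.264]
ft_force: [-0.3, 14.6, -1.5]
width: 0.055
grip_force: 6.5
```

```bash
cat > st.py <<'E'
from h import *
from bench import r
s=r.read_state();q=R.from_quat(s["eef_rot"])
k,rot=knobpose(0,0)
print("t",round(s["time"],2),"j",s["joint_positions"].round(2),"psi",(rot.inv()*q).as_rotvec().round(3),"w",s["width"],s["grip_force"])
print("ft tool",q.inv().apply(s["ft_force"]).round(2),"tq tool",q.inv().apply(s["torque"]).round(3),"err mm",(q.inv().apply(s["ee_pos"]-k)*1000).round(1))
E
python3 st.py
```

```text
t 2.65 j [-1.04  0.13  0.38  2.05  0.13  0.37  0.79] psi [-0.003 -0.002  0.5  ] w 0.05499501650768708 6.538994628936052
ft tool [ 2.08 13.58  5.11] tq tool [-2.491  0.995  0.03 ] err mm [-1.4  0.5 -0.6]
```

Emit:
carry_out([
  [[0, 0, 0, 0, 0, 0], [0, 0, 0, 0, 0, 0], [0, 0, 0, 0, 0, 0], [0, 0, 0, 0, 0, 0], [0, 0, 0, 0, 0, 0]],
])

```text
time: 3.07
ee_pos: [0.5683, 0.3556, 0.1421]
eef_rot: [-0.002, 0.953, 0.146, 0.264]
ft_force: [1.4, 6.0, -1.8]
width: 0.0524
grip_force: 40.0
```

```bash
python3 st.py
```

```text
t 3.07 j [-1.04  0.13  0.38  2.05  0.13  0.37  0.79] psi [-0.004 -0.002  0.499] w 0.052388475968384085 40.012591760605574
ft tool [0.18 5.08 3.88] tq tool [-0.78   0.663  0.057] err mm [-1.4  1.8 -0.6]
```

Emit:
carry_out([
  [[0, 0, 0, 0, 0, -0.05], [0, 0, 0, 0, 0, -0.1], [0, 0, 0, 0, 0, -0.15], [0, 0, 0, 0, 0, -0.2], [0, 0, 0, 0, 0, -0.25]],
])

```text
time: 3.48
ee_pos: [0.5683, 0.3557, 0.1421]
eef_rot: [-0.122, 0.945, 0.112, 0.281]
ft_force: [0.8, 7.1, -0.8]
width: 0.0522
grip_force: 40.0
```

```bash
python3 st.py
```

```text
t 3.48 j [-1.    0.13  0.34  2.05  0.15  0.37  1.03] psi [-0.004 -0.003  0.247] w 0.05216300017450537 40.01258765347302
ft tool [-1.37  6.41  3.02] tq tool [-1.044  0.308  0.263] err mm [-1.7  1.4 -0.6]
```

Emit:
carry_out([
  [[0, 0, 0, 0, 0, -0.05], [0, 0, 0, 0, 0, -0.1], [0, 0, 0, 0, 0, -0.15], [0, 0, 0, 0, 0, -0.2], [0, 0, 0, 0, 0, -0.25]],
])

```text
time: 3.9
ee_pos: [0.5683, 0.3557, 0.142]
eef_rot: [-0.238, 0.923, 0.076, 0.292]
ft_force: [0.4, 6.7, -0.7]
width: 0.0524
grip_force: 40.0
```

```bash
python3 st.py
```

```text
t 3.9 j [-0.97  0.13  0.31  2.04  0.16  0.37  1.27] psi [-0.004 -0.003 -0.003] w 0.0523851296378425 40.01152561046183
ft tool [-2.52  5.71  2.62] tq tool [-1.187  0.055  0.368] err mm [-2.   1.  -0.6]
```

Emit:
carry_out([
  [[0, 0, 0, 0, 0, -0.05], [0, 0, 0, 0, 0, -0.1], [0, 0, 0, 0, 0, -0.15], [0, 0, 0, 0, 0, -0.2], [0, 0, 0, 0, 0, -0.25]],
])

```text
time: 4.32
ee_pos: [0.5683, 0.3557, 0.1421]
eef_rot: [-0.352, 0.886, 0.039, 0.3]
ft_force: [1.0, 6.4, -1.0]
width: 0.0522
grip_force: 40.0
```

```bash
python3 st.py
```

```text
t 4.32 j [-0.93  0.13  0.27  2.04  0.17  0.37  1.51] psi [-0.003 -0.004 -0.253] w 0.05218113220933728 40.00889165326953
ft tool [-3.85  4.28  3.14] tq tool [-1.193 -0.243  0.349] err mm [-2.2  0.5 -0.6]
```

Emit:
carry_out([
  [[0, 0, 0, 0, 0, -0.05], [0, 0, 0, 0, 0, -0.1], [0, 0, 0, 0, 0, -0.15], [0, 0, 0, 0, 0, -0.2]],
])

```text
time: 4.65
ee_pos: [0.5682, 0.3558, 0.1421]
eef_rot: [-0.438, 0.846, 0.009, 0.302]
ft_force: [1.6, 8.1, -1.8]
width: 0.0521
grip_force: 40.0
```

```bash
python3 st.py
```

```text
t 4.65 j [-0.91  0.13  0.24  2.04  0.18  0.38  1.7 ] psi [-0.003 -0.004 -0.453] w 0.05213554208140078 40.00636543147266
ft tool [-5.66  4.26  4.53] tq tool [-1.215 -0.448  0.371] err mm [-2.3  0.1 -0.6]
```

Emit:
carry_out([
  [[0, 0, 0, 0, 0, -0.05], [0, 0, 0, 0, 0, -0.1], [0, 0, 0, 0, 0, -0.15], [0, 0, 0, 0, 0, -0.2], [0, 0, 0, 0, 0, -0.25], [0, 0, 0, 0, 0, -0.25]],
])

```text
time: 5.15
ee_pos: [0.5682, 0.3558, 0.142]
eef_rot: [-0.541, 0.785, -0.029, 0.301]
ft_force: [0.4, 6.6, -0.3]
width: 0.0523
grip_force: 40.0
```

```bash
python3 st.py
```

```text
t 5.15 j [-0.87  0.13  0.21  2.04  0.19  0.38  1.94] psi [-0.003 -0.004 -0.704] w 0.052267942700865856 40.00128937885165
ft tool [-5.66  2.47  2.29] tq tool [-1.155 -0.704 -0.171] err mm [-2.2 -0.5 -0.6]
```

Emit:
carry_out([
  [[0, 0, 0, 0, 0, 0], [0, 0, 0, 0, 0, 0], [0, 0, 0, 0, 0, 0], [0, 0, 0, 0, 0, 0]],
], hand=-0.6)

```text
time: 5.48
ee_pos: [0.5686, 0.353, 0.1409]
eef_rot: [-0.539, 0.787, -0.029, 0.299]
ft_force: [0.2, -0.9, -0.2]
width: 0.0674
grip_force: 0.0
```

```bash
python3 st.py
```

```text
t 5.48 j [-0.87  0.13  0.21  2.04  0.19  0.38  1.94] psi [-0.    -0.001 -0.699] w 0.0674117985265257 0.0
ft tool [ 0.81 -0.48  0.01] tq tool [-0.558  0.496  0.09 ] err mm [ 0.6 -1.5 -0.2]
```

Loosened 1.2 rad with the torque levelled off at about 0.35 N m; the knob is ~3 mm further in y than estimated. Backing out, then over the post.

Emit:
carry_out([
  [[0, 0, -2, 0, 0, 0], [0, 0, -4, 0, 0, 0], [0, 0, -7, 0, 0, 0], [0, 0, -10, 0, 0, 0], [0, 0, -13, 0, 0, 0], [0, 0, -13, 0, 0, 0]],
])

```text
time: 5.98
ee_pos: [0.5031, 0.3174, 0.2533]
eef_rot: [-0.538, 0.786, -0.028, 0.303]
ft_force: [0.8, 0.5, 0.1]
width: 0.0694
grip_force: 0.0
```

```bash
cat >> h.py <<'E'
KOFF=np.array([-.0005,.003,.001])
def postpose(ang,z,piv=PIV):
    th=YAW+ang;p=np.array([piv[0]-.13*np.cos(th),piv[1]-.13*np.sin(th),z])
    y=np.array([-np.sin(th),np.cos(th),0]);zz=np.array([0,0,-1.])
    return p,R.from_matrix(np.c_[np.cross(y,zz),y,zz])
E
python3 - <<'E'
from h import *
from bench import r
s=r.read_state();print(row(s,*postpose(.2537,.2)),s["joint_positions"].round(2),s["ee_pos"])
E
```

```text
[ 6.545  1.383  2.331 -0.283  0.555  0.431] [-0.9  -0.18  0.17  2.08  0.26  0.65  1.89] [0.5031427  0.31741823 0.25328848]
```

Emit:
carry_out([
  [[3, 0.7, -1, -0.09, 0.18, 0.14], [6.5, 1.4, 2.3, -0.283, 0.555, 0.431], [6.5, 1.4, 2.3, -0.283, 0.555, 0.431], [6.5, 1.4, 2.3, -0.283, 0.555, 0.431], [6.5, 1.4, 2.3, -0.283, 0.555, 0.431], [6.5, 1.4, 2.3, -0.283, 0.555, 0.431], [6.5, 1.4, 2.3, -0.283, 0.555, 0.431], [6.5, 1.4, 2.3, -0.283, 0.555, 0.431]],
], hand=-1)

```text
time: 6.65
ee_pos: [0.4885, 0.2729, 0.1935]
eef_rot: [-0.369, 0.93, -0.002, -0.003]
ft_force: [-0.1, -0.4, -0.2]
width: 0.0867
grip_force: 0.0
```

Run:
```python
from h import *
from bench import r
s=r.read_state();print(row(s,*postpose(.2537,.067)),s["joint_positions"].round(2))
c=r.camera_params("wrist")
cv2.imwrite("pics/w2.png",cv2.cvtColor(r.camera("wrist"),cv2.COLOR_RGB2BGR))
p=[*PIV,YAW,.2537,-.4625,.6886,-.7021];print(proj(pts(p),c).round(0).tolist())
```

```text
[-8.6000e-02  8.5000e-02  1.2651e+01 -2.0000e-03 -8.0000e-03 -0.0000e+00] [-0.84  0.21  0.29  1.69 -0.06  1.26  1.78]
[[241.0, 564.0], [322.0, 577.0], [365.0, 474.0], [273.0, 456.0], [331.0, 363.0], [244.0, 154.0], [453.0, 209.0], [318.0, 206.0], [304.0, 164.0], [331.0, 164.0], [421.0, 193.0]]
```

View pics/w2.png

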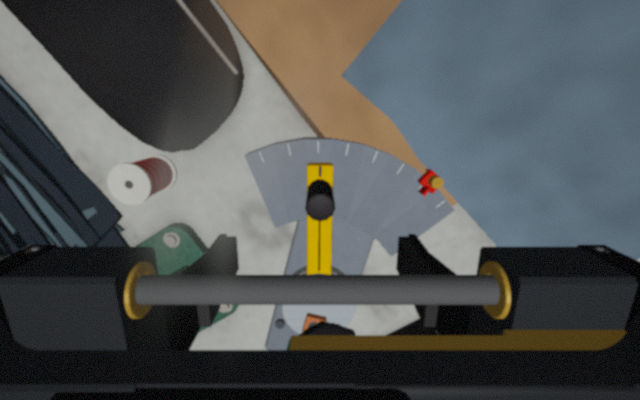

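Arm tip corners at (307,163)/(333,164), predicted (304,164)/(331,164); cursor tip at (421,191), predicted (421,193). That is good enough. Descend and grip the post.

Emit:
carry_out([
  [[0, 0.1, 3, 0, 0, 0], [0, 0.1, 6, 0, 0, 0], [0, 0.1, 9, 0, 0, 0], [0, 0.1, 11, 0, 0, 0], [0, 0.1, 12, 0, 0, 0], [0, 0.1, 12.6, 0, 0, 0], [0, 0.1, 12.6, 0, 0, 0]],
])

```text
time: 7.28
ee_pos: [0.4858, 0.2733, 0.0689]
eef_rot: [-0.369, 0.929, -0.001, -0.003]
ft_force: [0.2, 0.4, 0.1]
width: 0.0872
grip_force: 0.0
```

Emit:
carry_out([
  [[0, 0, 0, 0, 0, 0], [0, 0, 0, 0, 0, 0], [0, 0, 0, 0, 0, 0], [0, 0, 0, 0, 0, 0], [0, 0, 0, 0, 0, 0], [0, 0, 0, 0, 0, 0], [0, 0, 0, 0, 0, 0], [0, 0, 0, 0, 0, 0], [0, 0, 0, 0, 0, 0], [0, 0, 0, 0, 0, 0]],
], hand=1, squeeze=10)

```text
time: 8.12
ee_pos: [0.4863, 0.2734, 0.0688]
eef_rot: [-0.369, 0.929, -0.002, -0.003]
ft_force: [0.6, 0.8, -0.4]
width: 0.0285
grip_force: 0.0
```

Run:
```python
from h import *
from bench import r
s=r.read_state();print(s["ee_pos"],s["ft_force"].round(1),s["width"],s["grip_force"],s["joint_positions"].round(2))
f=np.arctan2(*(PIV-s["ee_pos"][:2])[::-1])-YAW;print(f,np.hypot(*(PIV-s["ee_pos"][:2])))
q=R.from_quat(s["eef_rot"]);z=s["ee_pos"][2]
p0=np.r_[postpose(f,z)[0]]
for d in np.linspace(.06,.716,12):
    p,_=postpose(f-d,z);t=q.inv().apply(p-p0)*100;print(round(d,3),t.round(2))
```

```text
[0.48626123 0.27340512 0.06882933] [ 0.6  0.8 -0.4] 0.02848752765732902 0.0 [-0.82  0.33  0.27  1.82 -0.1   1.01  1.81]
0.24409363206056034 0.13115352264409263
0.06 [-0.03  0.78 -0.  ]
0.12 [-0.11  1.55 -0.  ]
0.179 [-0.23  2.32 -0.  ]
0.239 [-0.4   3.07 -0.  ]
0.299 [-0.61  3.82 -0.01]
0.358 [-0.87  4.55 -0.01]
0.418 [-1.17  5.26 -0.01]
0.477 [-1.51  5.96 -0.01]
0.537 [-1.9   6.63 -0.02]
0.597 [-2.32  7.28 -0.02]
0.656 [-2.78  7.91 -0.02]
0.716 [-3.28  8.5  -0.03]
```

Emit:
carry_out([
  [[0, 0, 0, 0, 0, 0], [0, 0, 0, 0, 0, 0], [0, 0, 0, 0, 0, 0], [0, 0, 0, 0, 0, 0], [-0.01, 0.3, 0, 0, 0, 0.02], [-0.03, 0.6, 0, 0, 0, 0.05]],
])

```text
time: 8.62
ee_pos: [0.4822, 0.278, 0.0688]
eef_rot: [-0.345, 0.939, -0.002, -0.003]
ft_force: [0.3, 1.1, -0.3]
width: 0.0247
grip_force: 10.0
```

```bash
python3 st.py
```

```text
t 8.62 j [-0.84  0.33  0.28  1.82 -0.1   1.01  1.75] psi [-0.06   0.616 -0.196] w 0.024687669899928003 9.999058416578919
ft tool [-0.96  0.64  0.27] tq tool [-0.252  0.039 -0.135] err mm [113.9  -2.8  72.4]
```

The post moves with about 1 N, so the arm is free. Computing the rest of the arc.

Run:
```python
from h import *
from bench import r
s=r.read_state();z=s["ee_pos"][2]
v=PIV-s["ee_pos"][:2];f=np.arctan2(v[1],v[0])-YAW;rad=np.hypot(*v);print(f,rad)
q=R.from_quat(s["eef_rot"]);p0=postpose(f,z)[0]
for a in np.linspace(f,-.4625,13)[1:]:
    p,_=postpose(a,z);print((q.inv().apply(p-p0)*100).round(1).tolist(),round(f-a,2))
```

```text
0.19746846799964035 0.13115171671257358
[-0.0, 0.7, -0.0] 0.05
[-0.1, 1.4, -0.0] 0.11
[-0.2, 2.1, -0.0] 0.16
[-0.3, 2.8, -0.0] 0.22
[-0.5, 3.5, -0.0] 0.27
[-0.7, 4.2, -0.0] 0.33
[-1.0, 4.9, -0.0] 0.38
[-1.3, 5.5, -0.0] 0.44
[-1.6, 6.2, -0.0] 0.49
[-1.9, 6.8, -0.0] 0.55
[-2.3, 7.4, -0.0] 0.6
[-2.8, 8.0, -0.0] 0.66
```

Emit:
carry_out([
  [[0, 0.7, 0, 0, 0, 0.05], [-0.1, 1.4, 0, 0, 0, 0.11], [-0.2, 2.1, 0, 0, 0, 0.16], [-0.3, 2.8, 0, 0, 0, 0.22], [-0.5, 3.5, 0, 0, 0, 0.27], [-0.7, 4.2, 0, 0, 0, 0.33], [-1.0, 4.9, 0, 0, 0, 0.38], [-1.3, 5.5, 0, 0, 0, 0.44], [-1.6, 6.2, 0, 0, 0, 0.49], [-1.9, 6.8, 0, 0, 0, 0.55], [-2.3, 7.4, 0, 0, 0, 0.6], [-2.5, 7.7, 0, 0, 0, 0.63], [-2.8, 8.0, 0, 0, 0, 0.66], [-2.8, 8.0, 0, 0, 0, 0.66], [-2.8, 8.0, 0, 0, 0, 0.66]],
])

```text
time: 9.87
ee_pos: [0.451, 0.3574, 0.0686]
eef_rot: [-0.023, 1.0, -0.002, -0.003]
ft_force: [-3.4, -0.1, 2.3]
width: 0.0243
grip_force: 10.0
```

```bash
python3 st.py
python3 - <<'E'
from h import *
from bench import r
s=r.read_state()
v=PIV-s["ee_pos"][:2];print(np.arctan2(v[1],v[0])-YAW,np.hypot(*v))
cv2.imwrite("pics/w3.png",cv2.cvtColor(r.camera("wrist"),cv2.COLOR_RGB2BGR))
E
```

```text
t 9.87 j [-1.03  0.37  0.34  1.78 -0.14  1.02  0.98] psi [0.142 0.607 0.44 ] w 0.024253121722304476 10.011667149374261
ft tool [ 3.44  0.01 -2.32] tq tool [-0.179  0.919 -0.054] err mm [115.9   9.1  72.5]
-0.4640578830122343 0.13166781083258897
```

View pics/w3.png

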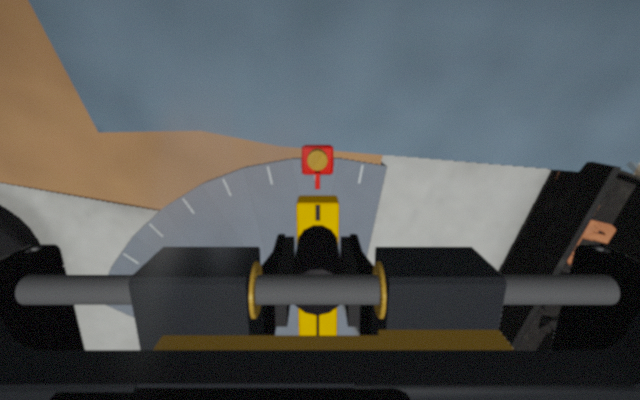

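Arm centreline and pointer both lie at column 318, so the arm is aligned. Releasing and lifting.

Emit:
carry_out([
  [[0, 0, 0, 0, 0, 0], [0, 0, 0, 0, 0, 0], [0, 0, 0, 0, 0, 0], [0, 0, 0, 0, 0, 0], [0, 0, 0, 0, 0, 0], [0, 0, 0, 0, 0, 0], [0, 0, -2, 0, 0, 0], [0, 0, -5, 0, 0, 0], [0, 0, -9, 0, 0, 0], [0, 0, -13, 0, 0, 0], [0, 0, -13, 0, 0, 0]],
], hand=-1)

```text
time: 10.83
ee_pos: [0.4553, 0.3597, 0.2068]
eef_rot: [-0.023, 1.0, 0.002, 0.002]
ft_force: [1.4, 0.8, 0.0]
width: 0.0848
grip_force: 0.0
```

Run:
```python
from h import *
from bench import r
s=r.read_state()
for psi in(-1.,-1.2):
  k,q=knobpose(.15,psi);print(row(s,k+KOFF,q),s["joint_positions"].round(2))
cv2.imwrite("pics/w4.png",cv2.cvtColor(r.camera("wrist"),cv2.COLOR_RGB2BGR))
```

```text
[-3.453 -4.531 -5.749  0.179 -0.637 -1.409] [-1.06  0.24  0.37  1.63 -0.09  1.28  0.94]
[-3.453 -4.531 -5.749  0.248 -0.633 -1.601] [-1.06  0.24  0.37  1.63 -0.09  1.28  0.94]
```

View pics/w4.png

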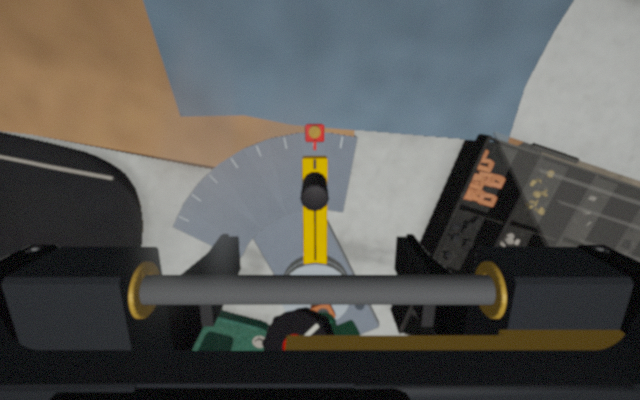

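Still aligned after release (both at column 315). Back to the knob, starting at psi = −0.85.

Run:
```python
from h import *
from bench import r
s=r.read_state()
k,q=knobpose(.15,-.85);print(row(s,k+KOFF,q))
```

```text
[-3.538 -4.49  -6.109  0.128 -0.642 -1.263]
```

Emit:
carry_out([
  [[0, 0, -6, 0, 0, 0], [-1.5, -2, -7, 0.05, -0.25, -0.5], [-3.5, -4.5, -6.1, 0.128, -0.642, -1.263], [-3.5, -4.5, -6.1, 0.128, -0.642, -1.263], [-3.5, -4.5, -6.1, 0.128, -0.642, -1.263], [-3.5, -4.5, -6.1, 0.128, -0.642, -1.263], [-3.5, -4.5, -6.1, 0.128, -0.642, -1.263], [-3.5, -4.5, -6.1, 0.128, -0.642, -1.263], [-3.5, -4.5, -6.1, 0.128, -0.642, -1.263], [-3.5, -4.5, -6.1, 0.128, -0.642, -1.263], [-3.5, -4.5, -6.1, 0.128, -0.642, -1.263], [-3.5, -4.5, -6.1, 0.128, -0.642, -1.263], [-3.5, -4.5, -6.1, 0.128, -0.642, -1.263], [-3.5, -4.5, -6.1, 0.128, -0.642, -1.263], [-3.5, -4.5, -6.1, 0.128, -0.642, -1.263], [-3.5, -4.5, -6.1, 0.128, -0.642, -1.263]],
], hand=-0.6, squeeze=50)

```text
time: 12.22
ee_pos: [0.4897, 0.3149, 0.2596]
eef_rot: [-0.597, 0.745, -0.052, 0.292]
ft_force: [-0.9, 0.3, -0.1]
width: 0.0695
grip_force: 0.0
```

```bash
python3 st.py
python3 - <<'E'
from h import *
from bench import r
s=r.read_state()
k,q=knobpose(.0,-.85);print(row(s,k+KOFF,q))
E
```

```text
t 12.22 j [-1.11 -0.23  0.33  2.09  0.35  0.71  1.96] psi [-0.001  0.008 -0.85 ] w 0.0695456944787282 0.0
ft tool [-0.11  0.9  -0.29] tq tool [-0.636  0.383  0.088] err mm [   0.7    5.  -147.6]
[-3.7800e-01 -4.1500e-01  1.4736e+01  4.0000e-03 -7.0000e-03 -0.0000e+00]
```

Emit:
carry_out([
  [[-0.4, -0.4, 3, 0, 0, 0], [-0.4, -0.4, 6, 0, 0, 0], [-0.4, -0.4, 9, 0, 0, 0], [-0.4, -0.4, 11, 0, 0, 0], [-0.4, -0.4, 13, 0, 0, 0], [-0.4, -0.4, 14, 0, 0, 0], [-0.4, -0.4, 14.7, 0, 0, 0], [-0.4, -0.4, 14.7, 0, 0, 0], [-0.4, -0.4, 14.7, 0, 0, 0]],
])

```text
time: 12.97
ee_pos: [0.567, 0.3572, 0.1418]
eef_rot: [-0.597, 0.745, -0.053, 0.292]
ft_force: [-0.4, -0.5, 0.8]
width: 0.0693
grip_force: 0.0
```

```bash
python3 st.py
```

```text
t 12.97 j [-1.09  0.13  0.43  2.04  0.12  0.39  2.14] psi [-0.001  0.008 -0.851] w 0.06934703400884049 0.0
ft tool [ 0.18 -0.14 -0.93] tq tool [-0.609  0.388  0.052] err mm [-3.3  0.8 -0.6]
```

Emit:
carry_out([
  [[0, 0, 0, 0, 0, 0], [0, 0, 0, 0, 0, 0], [0, 0, 0, 0, 0, 0], [0, 0, 0, 0, 0, 0], [0, 0, 0, 0, 0, 0], [0, 0, 0, 0, 0, 0], [0, 0, 0, 0, 0, 0]],
], hand=1, squeeze=50)

```text
time: 13.55
ee_pos: [0.5679, 0.3571, 0.1432]
eef_rot: [-0.597, 0.745, -0.053, 0.294]
ft_force: [1.3, -2.0, 6.2]
width: 0.052
grip_force: 50.0
```

```bash
python3 st.py
```

```text
t 13.55 j [-1.09  0.13  0.43  2.04  0.12  0.39  2.14] psi [-0.     0.005 -0.85 ] w 0.052007479470148624 49.98474500142038
ft tool [-0.65 -4.35 -4.98] tq tool [0.377 0.463 0.105] err mm [-3.7 -0.6 -1.3]
```

Emit:
carry_out([
  [[0, 0, 0, 0, 0, 0.05], [0, 0, 0, 0, 0, 0.1], [0, 0, 0, 0, 0, 0.15], [0, 0, 0, 0, 0, 0.2]],
])

```text
time: 13.88
ee_pos: [0.5682, 0.3569, 0.1433]
eef_rot: [-0.519, 0.801, -0.023, 0.298]
ft_force: [3.9, -3.0, 6.4]
width: 0.0523
grip_force: 50.0
```

```bash
python3 st.py
```

```text
t 13.88 j [-1.12  0.13  0.46  2.04  0.11  0.39  1.95] psi [ 0.001  0.005 -0.648] w 0.05231919382856826 49.98164196498692
ft tool [-1.43 -6.73 -4.11] tq tool [ 0.874  0.339 -0.251] err mm [-3.8 -0.2 -1.3]
```

Emit:
carry_out([
  [[0, 0, 0, 0, 0, 0.05], [0, 0, 0, 0, 0, 0.1], [0, 0, 0, 0, 0, 0.15], [0, 0, 0, 0, 0, 0.2]],
])

```text
time: 14.22
ee_pos: [0.5685, 0.3568, 0.1434]
eef_rot: [-0.436, 0.849, 0.007, 0.299]
ft_force: [4.7, -4.0, 6.2]
width: 0.0521
grip_force: 50.0
```

```bash
python3 st.py
```

```text
t 14.22 j [-1.15  0.13  0.5   2.04  0.1   0.38  1.76] psi [ 0.001  0.005 -0.448] w 0.05207140756592537 49.97996650636196
ft tool [-2.28 -7.52 -3.87] tq tool [ 1.065  0.153 -0.288] err mm [-3.8  0.2 -1.3]
```

Emit:
carry_out([
  [[0, 0, 0, 0, 0, 0.05], [0, 0, 0, 0, 0, 0.1], [0, 0, 0, 0, 0, 0.15], [0, 0, 0, 0, 0, 0.2]],
])

```text
time: 14.55
ee_pos: [0.5687, 0.3565, 0.1435]
eef_rot: [-0.349, 0.888, 0.037, 0.297]
ft_force: [5.1, -5.6, 6.3]
width: 0.0516
grip_force: 50.0
```

```bash
python3 st.py
```

```text
t 14.55 j [-1.18  0.13  0.53  2.04  0.09  0.38  1.58] psi [ 0.002  0.004 -0.248] w 0.05157939058943806 49.97798846103251
ft tool [-3.08 -8.37 -4.1 ] tq tool [ 1.338 -0.183 -0.358] err mm [-3.7  0.6 -1.3]
```

Emit:
carry_out([
  [[0, 0, 0, 0, 0, 0.05], [0, 0, 0, 0, 0, 0.1], [0, 0, 0, 0, 0, 0.15], [0, 0, 0, 0, 0, 0.2]],
])

```text
time: 14.88
ee_pos: [0.5689, 0.3562, 0.1435]
eef_rot: [-0.258, 0.919, 0.066, 0.292]
ft_force: [6.3, -6.3, 5.8]
width: 0.052
grip_force: 50.0
```

```bash
python3 st.py
```

```text
t 14.88 j [-1.21  0.14  0.57  2.05  0.07  0.38  1.39] psi [ 0.003  0.004 -0.048] w 0.052000579337317 49.97607341967523
ft tool [-4.98 -8.86 -3.35] tq tool [ 1.369 -0.436 -0.394] err mm [-3.6  1.  -1.3]
```

Emit:
carry_out([
  [[0, 0, 0, 0, 0, 0.05], [0, 0, 0, 0, 0, 0.1], [0, 0, 0, 0, 0, 0.15], [0, 0, 0, 0, 0, 0.2]],
])

```text
time: 15.22
ee_pos: [0.5691, 0.3559, 0.1435]
eef_rot: [-0.165, 0.94, 0.094, 0.284]
ft_force: [6.2, -6.3, 6.7]
width: 0.0518
grip_force: 50.0
```

```bash
python3 st.py
```

```text
t 15.22 j [-1.24  0.14  0.6   2.05  0.06  0.38  1.2 ] psi [0.004 0.004 0.153] w 0.05180014230887703 49.97440849430859
ft tool [-6.99 -7.56 -4.08] tq tool [ 1.441 -0.703 -0.389] err mm [-3.3  1.3 -1.3]
```

Emit:
carry_out([
  [[0, 0, 0, 0, 0, 0.05], [0, 0, 0, 0, 0, 0.1], [0, 0, 0, 0, 0, 0.15], [0, 0, 0, 0, 0, 0.2]],
])

```text
time: 15.55
ee_pos: [0.5692, 0.3556, 0.1435]
eef_rot: [-0.07, 0.952, 0.122, 0.273]
ft_force: [4.8, -8.9, 7.9]
width: 0.052
grip_force: 50.0
```

```bash
python3 st.py
```

```text
t 15.55 j [-1.28  0.14  0.64  2.05  0.04  0.38  1.02] psi [0.004 0.003 0.353] w 0.05197569949179966 49.972944455221295
ft tool [-7.71 -7.99 -6.52] tq tool [ 1.466 -1.146 -0.457] err mm [-3.1  1.6 -1.3]
```

Emit:
carry_out([
  [[0, 0, 0, 0, 0, 0.05], [0, 0, 0, 0, 0, 0.1], [0, 0, 0, 0, 0, 0.15], [0, 0, 0, 0, 0, 0.2]],
])

```text
time: 15.88
ee_pos: [0.5692, 0.3552, 0.1433]
eef_rot: [0.025, 0.954, 0.149, 0.259]
ft_force: [3.7, -9.9, 9.1]
width: 0.0522
grip_force: 50.0
```

```bash
python3 st.py
```

```text
t 15.88 j [-1.31  0.14  0.67  2.05  0.02  0.38  0.83] psi [0.005 0.003 0.553] w 0.05224361524989931 49.971481366083026
ft tool [-8.92 -6.89 -8.33] tq tool [ 1.395 -1.438 -0.55 ] err mm [-2.7  1.8 -1.3]
```

Emit:
carry_out([
  [[0, 0, 0, 0, 0, 0.05], [0, 0, 0, 0, 0, 0.1]],
])

```text
time: 16.05
ee_pos: [0.5692, 0.3551, 0.1433]
eef_rot: [0.073, 0.952, 0.161, 0.251]
ft_force: [3.5, -11.2, 8.8]
width: 0.0521
grip_force: 50.0
```

```bash
python3 st.py
```

```text
t 16.05 j [-1.33  0.14  0.69  2.05  0.02  0.38  0.74] psi [0.006 0.003 0.653] w 0.05209607859973887 49.97101714834571
ft tool [-9.46 -7.26 -8.51] tq tool [ 1.39  -1.557 -0.55 ] err mm [-2.5  1.9 -1.3]
```

Emit:
carry_out([
  [[0, 0, 0, 0, 0, 0.04], [0, 0, 0, 0, 0, 0.08]],
])

```text
time: 16.22
ee_pos: [0.5692, 0.3549, 0.1432]
eef_rot: [0.111, 0.948, 0.171, 0.245]
ft_force: [2.1, -12.0, 10.4]
width: 0.0517
grip_force: 50.0
```

```bash
python3 st.py
```

```text
t 16.22 j [-1.34  0.14  0.71  2.05  0.01  0.38  0.67] psi [0.006 0.003 0.733] w 0.05174207581144914 49.971416825428605
ft tool [ -9.71  -6.77 -10.71] tq tool [ 1.337 -1.642 -0.521] err mm [-2.3  2.  -1.3]
```

Torque levels (−0.54 with +0.035 bias → ≈0.57 N m) and the turn angle both indicate about 80 N. Releasing and backing off.

Emit:
carry_out([
  [[0, 0, 0, 0, 0, 0], [0, 0, 0, 0, 0, 0], [0, 0, 0, 0, 0, 0], [0, 0, 0, 0, 0, 0], [0, 0, 0, 0, 0, 0]],
], hand=-0.6)

```text
time: 16.63
ee_pos: [0.5663, 0.3576, 0.1415]
eef_rot: [0.108, 0.949, 0.171, 0.243]
ft_force: [-0.3, -0.4, -0.4]
width: 0.0687
grip_force: 0.0
```

```bash
python3 st.py
```

```text
t 16.63 j [-1.34  0.15  0.71  2.05  0.01  0.38  0.67] psi [0.004 0.007 0.728] w 0.06874634980752244 0.0
ft tool [ 0.32 -0.53  0.09] tq tool [ 0.389  0.541 -0.028] err mm [ 1.6  3.4 -0.6]
```

Emit:
carry_out([
  [[0, 0, -1, 0, 0, 0], [0, 0, -3, 0, 0, 0], [0, 0, -6, 0, 0, 0], [0, 0, -9, 0, 0, 0], [0, 0, -12, 0, 0, 0], [0, 0, -16, 0, 0, 0], [0, 0, -16, 0, 0, 0], [0, 0, -16, 0, 0, 0], [0, 0, -16, 0, 0, 0]],
])

```text
time: 17.38
ee_pos: [0.4869, 0.3138, 0.2733]
eef_rot: [0.108, 0.949, 0.171, 0.243]
ft_force: [0.0, 0.0, -1.2]
width: 0.0694
grip_force: 0.0
```

```bash
python3 st.py;python3 - <<'E'
from h import *
from bench import r
a=cv2.cvtColor(r.camera("wrist"),cv2.COLOR_RGB2BGR)
b=cv2.cvtColor(r.camera("top"),cv2.COLOR_RGB2BGR)[115:265,130:330]
cv2.imwrite("pics/end.png",np.vstack([a[:300],cv2.resize(b,(400,300),interpolation=cv2.INTER_CUBIC)[:, :] if 0 else cv2.copyMakeBorder(cv2.resize(b,(400,300)),0,0,0,240,0)]))
E
```

```text
t 17.38 j [-1.44 -0.32  0.59  2.09  0.51  0.79  0.27] psi [0.003 0.007 0.729] w 0.06942928976951886 0.0
ft tool [ 0.51 -0.43  1.06] tq tool [0.455 0.509 0.024] err mm [   1.3    3.3 -160.5]
```

View pics/end.png

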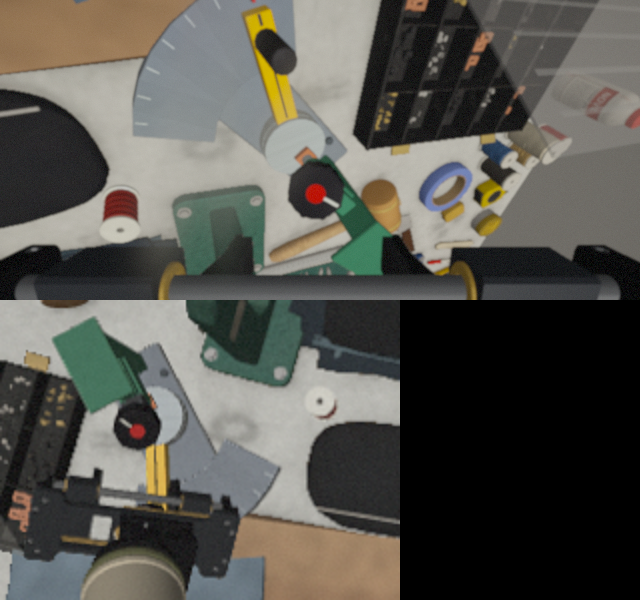

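The arm is aligned, the gripper is clear, and the knob mark has turned about 0.4 rad clockwise net, as expected. Handing in.

```bash
python3 -c "
from bench import r
print(r.close_job())"
```

```text
the job is handed in; nothing more can be done
None
```

I freed the guide arm, swung it into line with the red cursor and retightened the knob to an estimated 0.57 N m (about 80 N at the foot, inferred from noisy wrist torque and the turn angle); then I let go, backed clear and handed the job in, and the hand-in returned no verdict.

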